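Raise the dental arch on its ratchet stand by three clicks

ROBOT

A 6-joint arm with a two-finger parallel gripper is mounted at the origin on a cart in front of the work surface, level with it; the furniture and walls round the work are solid. World frame = base frame: x ahead of the robot, y to its left, z up, the work surface at z = 0. Lengths are in m, angles in rad, forces in N, time in s.
With the tool pointing down it reaches from about 0.275 to 0.85 m from the base axis. Payload 19 kg.
Tool frame: the origin (TCP) lies midway between the tips of the shut fingers; the grasp point (between the pads) lies 19 mm behind it; z points along the fingers, y is the line along which they close (so a half turn about z gives the same grasp; the last joint's range is limited). The gripper opens to 85 mm and grips with 20 to 120 N. Pads are 22 mm wide; open, the fingers measure 114 mm over their backs; the gripper's body (76 mm by 85 mm) begins 54 mm behind the grasp point. The pads swing forward as they close: fully open they stand 13 mm farther back than shut.
Start: joints at [1.206, 0.15, 1.437, -0, 1.554, -0.134], TCP at [0.132, 0.56, 0.231] pointing down, gripper open.
Joint ranges: [-2.8, 2.8], [-0.68, 2.1], [0.12, 2.68], [-1.39, 4.53], [0.16, 2.79], [-2.81, 2.81]. Speed limits (rad/s): [1.89, 1.89, 2.22, 3.01, 3.01, 3.01].

INTERFACE

Orientations are given as a unit quaternion [w, x, y, z].
In Python, from workcell import bot, viewer, job, spotter gives the robot as it stands.
- The arm moves only by the shell command python3 -m creep 'ROWS' [FORCE]. ROWS is JSON, a list of rows, each an object of numbers: "fingers": the closure, from -1 (fully open) to 1 (shut); "x", "y", "z": the shift along the tool's x, y, z in units of 0.1 m (1.0 is 0.1 m); "turn": the turn about the tool's z in units of 0.1 rad (1.0 is 0.1 rad). In form: [{"fingers": .., "x": .., "y": .., "z": .., "turn": ..}, ...]. A call has 1 to 8 rows; each row shifts and turns the commanded pose from where the row before left it, along the tool's axes as they then stand; what a row does not reach is not made up. A row lasts 1/8 s, in which the tool goes at most 62.5 mm and 10.7 degrees, less where a joint would pass 70% of its speed; a pose out of reach is approached as far as the arm can. A call with a number of a shift or a turn outside -1 to 1 is refused whole. A call with a gripper value outside its range is refused whole. The fingers move at their own pace and stop on an object; FORCE is the grip in N (left out, the last holds). Time passes only in rows, so rows that do not move let the fingers close. It gives the time, the measured TCP pose, the force, the opening and the grip force at its end, in the units of the state.
- bot.get_obs(): the state, without advancing time (a new reading comes with each control period).
- viewer.get_image(name): name is "scene" or "top" or "wrist"; returns a dict with "img" (400x640x3 uint8, red, green, blue), "depth" (400x640 float32, m along the optical axis (not along the pixel's ray), 0 where there is no reading), "camera_matrix" (3x3 intrinsics, pixels), "world_to_cam" (4x4, takes a point from world to camera coordinates). Camera axes: x right, y down, z forward; pixel columns grow to the right and rows downward; lengths in m; the calibration is good to about 2 mm. A picture is of the moment at which its call begins.
- job.finish_job(): hands the job in; it is judged then, once.
Trained networks look in the newest picture that a camera, given by its name, has taken for a name from the list of things; names that differ only in an ending like _2 or _b are one class to them, and where a whole thing is asked for, a point or a joint stands for the part that bears it (a point fixed in the world has none). Each returns a list of dicts, best first, with "confidence" (0 to 1); they miss things now and then, are a little off and sometimes report something else, mostly with a low value. They report only what shows in the picture. A call takes as long as a camera call.
- spotter.trace(query, camera): "mask" (400x640 bool, what is visible of it).
- spotter.place_of(query, camera): "at" ([x, y, z] in m, in world coordinates, good to about 4 mm: a listed point, or the origin of a listed thing).
The state is a dict: "time": time; "joint_positions": joint angles; "qvel": joint speeds; "tau": joint torques, N m; "ee_pos": TCP position; "tcp_rot": TCP orientation; "ft_force": force on the tool from outside, world axes, zero at the start; "ft_torque": the same for the moment, N m; "opening": finger opening in m; "grip_force": force on a finger pad.
Only numpy, scipy, OpenCV 4.12 (cv2) and the standard library are available. Lean on these libraries where they do the work, as an engineer would, in place of code of your own. Each camera call takes 0.05 s, during which the arm holds its last target. There are 200 camera calls.

TASK

Two ratchet stands are screwed to the bench, each with a small round table on a notched column. Take the one that carries the full dental arch by the upright grip plate beside its table, raise it by exactly three clicks of its ratchet, not a fourth, and let it sink onto the pawl and let go. Leave the other stand, with the single crown die, at its height.

Things in the scene. Friction and masses are not known exactly. Their poses are not given: they have to be found in the camera images.
- arch_stand: stand to raise: its 68 mm round table carries a cream plaster dental arch (60 x 60, 31 mm tall, fixed on). Origin: underside centre of the 84 mm square base, screwed to the bench, below the column; z up, grip plate on its -x side, turned up to 0.35 rad from the robot. The stands swap places. Spring pawl on the -y side. Column at its lowest: table top 158 mm above the bench.
- arch_stand_grip (a point): grip point of that stand: in an upright aluminium plate, 12 mm thick (y), 24 mm wide (x), 42 mm tall, joined by a low bar to the table and rising with it. The point is on the plate's middle, 25 mm above table-top level, 17 mm below the plate's upper edge, 72 mm along -x from the column axis. Squeeze it along y from above; the bar, 10 mm wide, lies 25 mm under the point.
- arch_stand_column (a joint): height in m of that stand's column (0.4 to 0.6 kg with its load), growing upward. Notches every 20 mm, 0 to 0.100; it starts on 0.020. The pawl gives 2 to 3 N as it rides each tooth, and clicks in after each full 20 mm. Let go between notches, the column sinks to the last notch clicked, no lower. Three clicks: raise it over 60 and under 80 mm, then let it sink.
- die_stand_grip (a point): the same grip point on the other stand, of equal build and size, whose table carries only a single small crown die (12 x 14 mm, 25 mm tall). It stays as it is.

How it is judged:
By the outcome, as a careful person would: the job done as asked, in the order asked, and still so for the second after the job is handed in, with the robot touching nothing.
It also fails if it takes over 32 s, if anything falls off the work surface, if the arm or the gripper's body presses on something with over 40 N, if the wrist force passes 120 N, or if a joint passes its speed limit or range.

## Working session

There is one attempt and no reset: what is moved stays moved. The work goes in short steps, Python scripts to look and compute and a shell command to move; the robot and the scene stay as the last step left them, time stands still between calls to the robot, and variables do not carry over. Pictures are saved under pics/ and viewed, at most 10 in all, crops included, and the job is handed in when it is done.

```bash
mkdir -p pics
cat > h.py <<'E'
import numpy as np,cv2
from workcell import bot,viewer,job,spotter
def save(n,f):
    d=viewer.get_image(n);cv2.imwrite('pics/'+f,d['img'][:,:,::-1]);return d
def pts(d,m):
    v,u=np.nonzero(m&(d['depth']>0));z=d['depth'][v,u];K=d['camera_matrix']
    p=np.c_[(u-K[0,2])*z/K[0,0],(v-K[1,2])*z/K[1,1],z,np.ones_like(z)]
    return (p@np.linalg.inv(d['world_to_cam']).T)[:,:3]
E
python3 - <<'E'
from h import *
for c in ['top','scene']:
    d=save(c,c+'1.png')
    for q in ['arch_stand','arch_stand_grip','die_stand_grip']:
        print(c,q,[(np.round(r['at'],4),round(r['confidence'],2)) for r in spotter.place_of(q,c)])
    for q in ['arch_stand_grip']:
        for r in spotter.trace(q,c)[:2]:
            p=pts(d,r['mask']);print('mask',round(r['confidence'],2),len(p),p.min(0),p.max(0),np.median(p,0))
s=bot.get_obs();print(s['time'],s['ee_pos'],s['tcp_rot'],s['opening'])
im=np.hstack([cv2.imread('pics/top1.png'),cv2.imread('pics/scene1.png')]);cv2.imwrite('pics/both.png',cv2.resize(np.vstack([im[:,:640],im[:,640:]]),(480,600)))
E
```

```text
top arch_stand [(array([0.5203, 0.3305, 0.0048]), 0.65)]
top arch_stand_grip [(array([0.4479, 0.3335, 0.2069]), 0.93)]
top die_stand_grip [(array([0.4976, 0.1729, 0.2054]), 0.88)]
mask 0.93 1493 [ 0.43301745  0.29512908 -0.00527862] [0.586612   0.43377784 0.2208701 ] [0.50527682 0.3293099  0.19269655]
mask 0.37 3113 [ 0.43301745  0.27194219 -0.00527862] [0.60976147 0.41347519 0.2208701 ] [0.50490709 0.32182289 0.12840116]
scene arch_stand [(array([5.135e-01, 3.313e-01, 4.000e-04]), 0.69)]
scene arch_stand_grip [(array([0.4476, 0.3376, 0.2034]), 0.84)]
scene die_stand_grip [(array([0.5055, 0.1765, 0.2027]), 0.73)]
mask 0.64 1846 [ 0.43184867  0.29356603 -0.002971  ] [0.9626209  0.65664472 0.21991729] [0.50672787 0.32727357 0.18398651]
0.5 [0.13155577 0.55969862 0.23123444] [-1.56618716e-05  1.15170297e-01  9.93345758e-01 -8.76399972e-05] 0.08512591025271518
```

View pics/both.png

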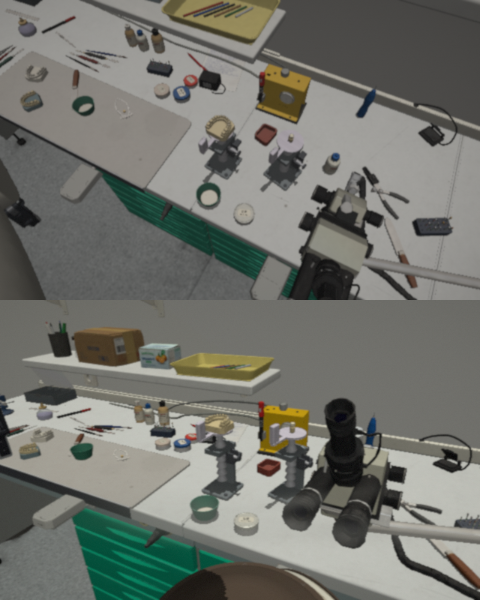

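The top and scene pictures show the arch stand as the left one (about 220,135 in the upper image), with its grip plate at (204,143). The die stand is to its right at (288,150). The networks agree. Next I measure the plate's position and yaw.

Run:
```python
from h import *
from scipy.spatial.transform import Rotation as R
for c in ['top','scene']:
    d=save(c,c+'2.png')
    p=pts(d,np.ones((400,640),bool))
    q=p[(p[:,2]>.190)&(p[:,2]<.226)&(np.hypot(p[:,0]-.4478,p[:,1]-.335)<.026)]
    t=q[q[:,2]>.215]
    for n,a in(('plate',q),('top',t)):
        if len(a)>4:
            r=cv2.minAreaRect(a[:,:2].astype(np.float32)*1000);print(c,n,len(a),r,a[:,2].max(),a.mean(0))
    # table disc
    a=p[(abs(p[:,2]-.17)<.012)&(np.hypot(p[:,0]-.518,p[:,1]-.331)<.045)]
    b=p[(p[:,2]>.185)&(p[:,2]<.22)&(np.hypot(p[:,0]-.518,p[:,1]-.331)<.042)]
    for a in (a,b): print(len(a), a.min(0),a.max(0)) if len(a) else 0
    K=d['camera_matrix'];W=d['world_to_cam']
    g=W@[.4478,.335,.2,1];u=K@g[:3]/g[2];print(u)
    x,y=int(u[0]),int(u[1]);im=cv2.imread('pics/'+c+'2.png')[max(0,y-40):y+60,x-50:x+110]
    cv2.imwrite('pics/c_'+c+'.png',cv2.resize(im,None,fx=3,fy=3,interpolation=2))
cv2.imwrite('pics/c.png',np.vstack([cv2.resize(cv2.imread('pics/c_%s.png'%c),(480,300)) for c in('top','scene')]))
s=bot.get_obs();w,x,y,z=s['tcp_rot'];print(R.from_quat([x,y,z,w]).as_matrix().round(3))
```

```text
top plate 172 ((445.46453857421875, 334.8327331542969), (12.37911605834961, 24.25119972229004), 84.14193725585938) 0.221242920787877 [0.44284844 0.33328958 0.20982841]
top top 79 ((445.1546936035156, 335.13470458984375), (11.841551780700684, 23.15439796447754), 84.14193725585938) 0.221242920787877 [0.44478016 0.33467524 0.21815208]
160 [0.47393815 0.29527954 0.1705505 ] [0.5321447  0.35875608 0.18198321]
871 [0.4867694  0.29755239 0.18503106] [0.54526706 0.36094247 0.21001382]
[271.18388623 192.42465614   1.        ]
scene plate 227 ((446.0255432128906, 333.0138244628906), (12.184334754943848, 27.259489059448242), 80.5821762084961) 0.2195046370396348 [0.44242802 0.33163332 0.20602396]
scene top 53 ((445.43206787109375, 334.01788330078125), (11.307209968566895, 22.564653396606445), 85.3971939086914) 0.2195046370396348 [0.44412589 0.33262429 0.21748963]
236 [0.47305549 0.2942231  0.15804222] [0.53538352 0.35207566 0.18196331]
661 [0.4861618  0.29542464 0.18500233] [0.54474567 0.3591471  0.20735837]
[267.75078873 172.47880352   1.        ]
[[-0.973  0.229 -0.   ]
 [ 0.229  0.973 -0.   ]
 [ 0.    -0.    -1.   ]]
```

View pics/c.png

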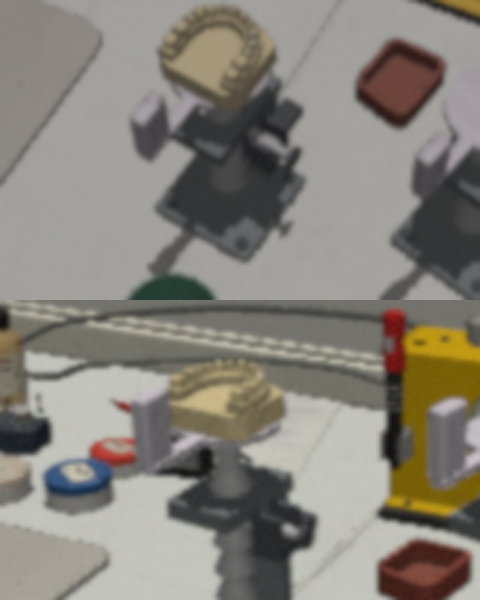

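The crops confirm that the plate stands clear at the arch table's left side. It is centred at about (0.4455, 0.3345), yaw about -0.095. I move above it.

```bash
python3 -m creep '[{"fingers":-1,"x":-0.44,"y":-0.18,"z":-0.03},{"fingers":-1,"x":-0.45,"y":-0.18,"z":-0.03},{"fingers":-1,"x":-0.45,"y":-0.19,"z":-0.03},{"fingers":-1,"x":-0.45,"y":-0.18,"z":-0.03},{"fingers":-1,"x":-0.45,"y":-0.19,"z":-0.03},{"fingers":-1,"x":-0.45,"y":-0.18,"z":-0.03},{"fingers":-1,"x":-0.44,"y":-0.19,"z":-0.03},{"fingers":-1,"x":-0.44,"y":-0.18,"z":-0.03}]' 60
python3 -m creep '[{"fingers":-1,"turn":-0.7},{"fingers":-1,"turn":-0.66},{"fingers":-1}]'
python3 - <<'E'
from h import *
from scipy.spatial.transform import Rotation as R
d=save('wrist','w.png')
s=bot.get_obs();w,x,y,z=s['tcp_rot'];M=R.from_quat([x,y,z,w]).as_matrix();print(s['ee_pos'],M.round(3))
p=pts(d,np.ones((400,640),bool))
t=p[(p[:,2]>.21)&(p[:,2]<.228)&(np.hypot(p[:,0]-.4455,p[:,1]-.3345)<.03)]
if len(t):
    r=cv2.minAreaRect(t[:,:2].astype(np.float32)*1000);print(len(t),r,t[:,2].max())
print(M.T@(np.array([.4455,.3345,.184])-s['ee_pos']))
E
```

```text
[0.13153584 0.55972718 0.23128617] [[-0.973  0.229 -0.   ]
 [ 0.229  0.973 -0.   ]
 [ 0.    -0.    -1.   ]]
[-0.35715625 -0.14744394  0.0472912 ]invalid input at $[0]: expected keys fingers, x, y, z, turn
invalid input at $[0]: expected keys fingers, x, y, z, turn
```

View pics/w.png

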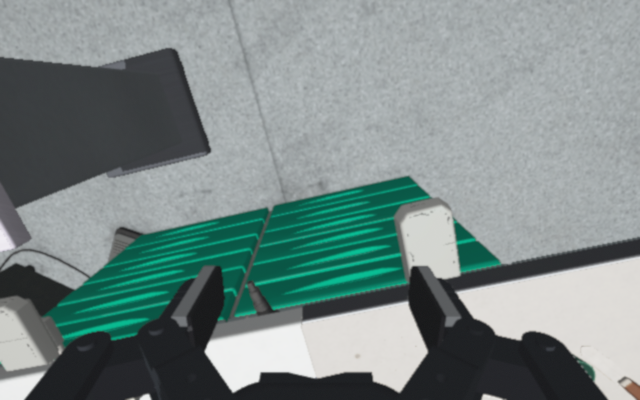

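The arm has not moved, because rows need all five keys. The wrist view shows only the cart and bench edge. I resend with every key.

```bash
python3 -m creep '[{"fingers":-1,"x":-0.44,"y":-0.18,"z":-0.03,"turn":0},{"fingers":-1,"x":-0.45,"y":-0.18,"z":-0.03,"turn":0},{"fingers":-1,"x":-0.45,"y":-0.19,"z":-0.03,"turn":0},{"fingers":-1,"x":-0.45,"y":-0.18,"z":-0.03,"turn":0},{"fingers":-1,"x":-0.45,"y":-0.19,"z":-0.03,"turn":0},{"fingers":-1,"x":-0.45,"y":-0.18,"z":-0.03,"turn":0},{"fingers":-1,"x":-0.44,"y":-0.19,"z":-0.03,"turn":0},{"fingers":-1,"x":-0.44,"y":-0.18,"z":-0.03,"turn":0}]' 60
python3 -m creep '[{"fingers":-1,"x":0,"y":0,"z":0,"turn":-0.7},{"fingers":-1,"x":0,"y":0,"z":0,"turn":-0.66},{"fingers":-1,"x":0,"y":0,"z":0,"turn":0}]'
cat > look.py <<'E'
from h import *
import sys
from scipy.spatial.transform import Rotation as R
d=save('wrist',sys.argv[1])
s=bot.get_obs();w,x,y,z=s['tcp_rot'];M=R.from_quat([x,y,z,w]).as_matrix();print(s['time'],s['ee_pos'],M.round(3),s['ft_force'])
p=pts(d,np.ones((400,640),bool))
t=p[(p[:,2]>.21)&(p[:,2]<.228)&(np.hypot(p[:,0]-.4455,p[:,1]-.3345)<.03)]
if len(t):
    r=cv2.minAreaRect(t[:,:2].astype(np.float32)*1000);print(len(t),r,t[:,2].max())
print(M.T@(np.array([.4455,.3345,.184])-s['ee_pos']))
E
python3 look.py w2.png
```

```text
time: 1.65
ee_pos: [0.4466, 0.3338, 0.2555]
tcp_rot: [0.0, 0.115, 0.993, 0.0]
ft_force: [0.5, 0.0, 0.9]
opening: 0.0856
grip_force: 0.0
time: 2.02
ee_pos: [0.4455, 0.3349, 0.2552]
tcp_rot: [-0.0, 0.048, 0.999, -0.0]
ft_force: [0.0, -0.6, 0.1]
opening: 0.0858
grip_force: 0.0
2.075 [0.44544305 0.3349801  0.25529312] [[-0.995  0.096  0.   ]
 [ 0.096  0.995 -0.   ]
 [-0.    -0.    -1.   ]] [ 0.42433168 -0.51432704  0.27875822]
769 ((445.9267578125, 335.1266784667969), (11.717527389526367, 24.066574096679688), 84.78507232666016) 0.22133321842333928
[-0.00010198 -0.00046886  0.07129315]
```

View pics/w2.png

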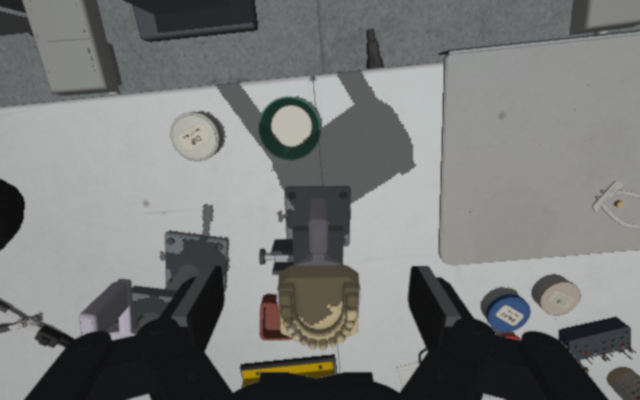

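The wrist view shows the plate at about (318,225), between the fingers and just in front of the arch. Its depth fit agrees with the TCP to within 1 mm. I descend and close.

```bash
python3 -m creep '[{"fingers":-1,"x":0,"y":0,"z":0.2,"turn":0},{"fingers":-1,"x":0,"y":0,"z":0.25,"turn":0},{"fingers":-1,"x":0,"y":0,"z":0.2,"turn":0},{"fingers":-1,"x":0,"y":0,"z":0.06,"turn":0},{"fingers":-1,"x":0,"y":0,"z":0,"turn":0}]' 60
python3 -m creep '[{"fingers":1,"x":0,"y":0,"z":0,"turn":0},{"fingers":1,"x":0,"y":0,"z":0,"turn":0},{"fingers":1,"x":0,"y":0,"z":0,"turn":0},{"fingers":1,"x":0,"y":0,"z":0,"turn":0},{"fingers":1,"x":0,"y":0,"z":0,"turn":0},{"fingers":1,"x":0,"y":0,"z":0,"turn":0},{"fingers":1,"x":0,"y":0,"z":0,"turn":0},{"fingers":1,"x":0,"y":0,"z":0,"turn":0}]' 60
```

```text
time: 2.7
ee_pos: [0.4454, 0.3351, 0.1846]
tcp_rot: [-0.0, 0.048, 0.999, -0.0]
ft_force: [0.7, -0.2, -0.4]
opening: 0.0854
grip_force: 0.0
time: 3.7
ee_pos: [0.4456, 0.336, 0.1847]
tcp_rot: [0.0, 0.047, 0.999, 0.001]
ft_force: [1.2, 11.9, 0.8]
opening: 0.0112
grip_force: 59.8
```

Gripped. I relieve the 12 N side load and lift, reading the height on the way.

```bash
python3 -m creep '[{"fingers":1,"x":0,"y":0.01,"z":0,"turn":0},{"fingers":1,"x":0,"y":0,"z":-0.05,"turn":0},{"fingers":1,"x":0,"y":0,"z":-0.08,"turn":0},{"fingers":1,"x":0,"y":0,"z":-0.08,"turn":0},{"fingers":1,"x":0,"y":0,"z":-0.08,"turn":0},{"fingers":1,"x":0,"y":0,"z":-0.08,"turn":0},{"fingers":1,"x":0,"y":0,"z":-0.08,"turn":0},{"fingers":1,"x":0,"y":0,"z":0,"turn":0}]' 60
python3 look.py w3.png
python3 - <<'E'
from h import *
d=save('top','t3.png');p=pts(d,np.ones((400,640),bool))
b=p[(np.hypot(p[:,0]-.516,p[:,1]-.328)<.033)&(p[:,2]<.35)];print(np.percentile(b[:,2],[50,90,95,99]))
E
```

```text
time: 4.7
ee_pos: [0.4456, 0.3361, 0.2293]
tcp_rot: [-0.0, 0.047, 0.999, 0.0]
ft_force: [2.4, 3.4, -4.9]
opening: 0.0111
grip_force: 59.3
4.75 [0.44556937 0.33607361 0.22904668] [[-0.996  0.094 -0.   ]
 [ 0.094  0.996  0.   ]
 [ 0.     0.    -1.   ]] [ 3.42504363  5.89561222 -4.17429974]
134 ((436.1271667480469, 336.1289978027344), (11.490476608276367, 3.7306764125823975), 83.00898742675781) 0.2279787636333666
[-8.39439724e-05 -1.57705177e-03  4.50465378e-02]
[0.10854985 0.22269584 0.23614745 0.23806541]
```

```bash
python3 -m creep '[{"fingers":1,"x":0,"y":0,"z":-0.06,"turn":0},{"fingers":1,"x":0,"y":0,"z":-0.07,"turn":0},{"fingers":1,"x":0,"y":0,"z":-0.07,"turn":0},{"fingers":1,"x":0,"y":0,"z":-0.05,"turn":0},{"fingers":1,"x":0,"y":0,"z":0,"turn":0},{"fingers":1,"x":0,"y":0,"z":0,"turn":0}]' 60
cat > ht.py <<'E'
from h import *
import sys
d=save('scene',sys.argv[1]);p=pts(d,np.ones((400,640),bool))
b=p[(np.hypot(p[:,0]-.516,p[:,1]-.328)<.028)&(p[:,2]<.32)&(p[:,2]>.16)];print('arch z',np.percentile(b[:,2],[50,90,95,99]))
print([(np.round(r['at'],4),round(r['confidence'],2)) for q in('arch_stand_grip','die_stand_grip') for r in spotter.place_of(q,'scene')])
s=bot.get_obs();print(s['time'],s['ee_pos'],s['ft_force'])
im=cv2.imread('pics/'+sys.argv[1])[110:290,200:480];cv2.imwrite('pics/c_'+sys.argv[1],cv2.resize(im,None,fx=2.5,fy=2.5))
E
python3 ht.py s3.png
```

```text
time: 5.55
ee_pos: [0.4456, 0.3361, 0.2539]
tcp_rot: [-0.0, 0.047, 0.999, 0.0]
ft_force: [3.1, 4.7, -4.6]
opening: 0.0113
grip_force: 59.4
arch z [0.22852365 0.27095427 0.27360179 0.27538016]
[(array([0.4456, 0.3361, 0.2701]), 0.73)]
5.7 [0.44555776 0.33605802 0.25385754] [ 3.4174715   4.7832046  -4.66121207]
```

View pics/c_s3.png

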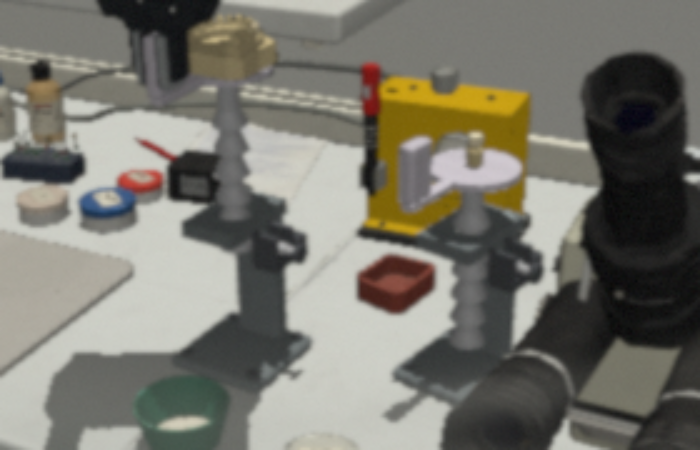

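The scene view shows the arch stand raised by about 67–69 mm with the grip held, and the die stand unchanged. I lower it onto the pawl.

```bash
python3 -m creep '[{"fingers":1,"x":0,"y":0,"z":0.03,"turn":0},{"fingers":1,"x":0,"y":0,"z":0.03,"turn":0},{"fingers":1,"x":0,"y":0,"z":0.02,"turn":0},{"fingers":1,"x":0,"y":0,"z":0,"turn":0},{"fingers":1,"x":0,"y":0,"z":0,"turn":0}]' 60
python3 -m creep '[{"fingers":1,"x":0,"y":0,"z":0.01,"turn":0},{"fingers":1,"x":0,"y":0,"z":0.005,"turn":0},{"fingers":1,"x":0,"y":0,"z":0,"turn":0}]' 60
```

```text
time: 6.32
ee_pos: [0.4456, 0.3361, 0.2457]
tcp_rot: [-0.0, 0.047, 0.999, -0.0]
ft_force: [2.4, 5.4, -5.6]
opening: 0.0116
grip_force: 59.2
time: 6.7
ee_pos: [0.4456, 0.336, 0.2447]
tcp_rot: [0.0, 0.047, 0.999, 0.0]
ft_force: [1.8, 4.3, -1.1]
opening: 0.0111
grip_force: 59.9
```

It is seated: z is 60 mm above the start and the force has dropped. I release and retreat.

```bash
python3 -m creep '[{"fingers":-1,"x":0,"y":0,"z":0,"turn":0},{"fingers":-1,"x":0,"y":0,"z":0,"turn":0},{"fingers":-1,"x":0,"y":0,"z":0,"turn":0},{"fingers":-1,"x":0,"y":0,"z":0,"turn":0},{"fingers":-1,"x":0,"y":0,"z":0,"turn":0},{"fingers":-1,"x":0,"y":0,"z":0,"turn":0}]' 60
python3 -m creep '[{"fingers":-1,"x":0,"y":0,"z":-0.1,"turn":0},{"fingers":-1,"x":0,"y":0,"z":-0.2,"turn":0},{"fingers":-1,"x":0,"y":0,"z":-0.3,"turn":0},{"fingers":-1,"x":0,"y":0,"z":-0.3,"turn":0},{"fingers":-1,"x":0.3,"y":0,"z":0,"turn":0},{"fingers":-1,"x":0.3,"y":0,"z":0,"turn":0},{"fingers":-1,"x":0,"y":0,"z":0,"turn":0},{"fingers":-1,"x":0,"y":0,"z":0,"turn":0}]'
python3 ht.py s4.png
```

```text
time: 7.45
ee_pos: [0.4455, 0.3359, 0.2448]
tcp_rot: [-0.0, 0.047, 0.999, -0.0]
ft_force: [0.4, 0.5, 0.2]
opening: 0.0856
grip_force: 0.0
time: 8.45
ee_pos: [0.3861, 0.3416, 0.3353]
tcp_rot: [0.0, 0.047, 0.999, 0.0]
ft_force: [-0.0, 0.6, 0.2]
opening: 0.0853
grip_force: 0.0
arch z [0.24697664 0.26377477 0.26559834 0.26701036]
[(array([0.448 , 0.3391, 0.2607]), 0.81), (array([0.5051, 0.1725, 0.2003]), 0.61)]
8.6 [0.38639553 0.34153868 0.3346535 ] [ 0.50106277  0.14412358 -0.49279539]
```

View pics/c_s4.png

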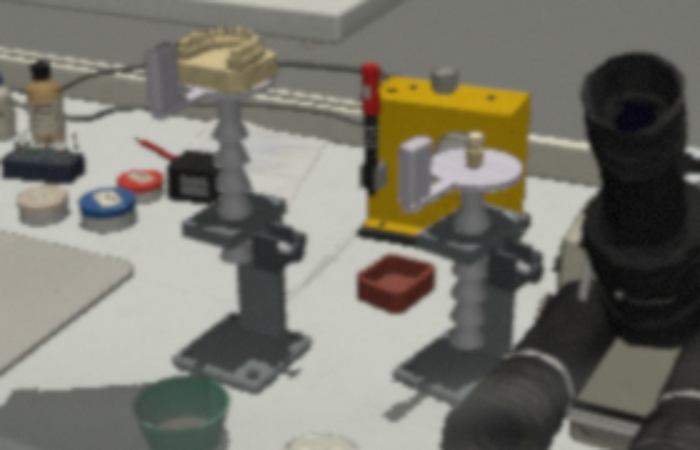

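The view shows the arch stand holding at +60 mm (arch top about 0.267 against 0.207 before), the die stand unchanged, and the robot clear.

```bash
python3 -c "
from workcell import job;print(job.finish_job())"
```

```text
the job is handed in; nothing more can be done
None
```

The arch stand is up three clicks (60 mm) and resting on its pawl, the gripper has let go and is clear, the die stand is at its original height, and the job is handed in.

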